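Bring the flywheel carriage to rest at the inspection mark

TASK

Roll the flywheel carriage along its track and bring it to rest with its yellow pointer opposite the green arrow, pushing and braking it gently with closed fingers only on the two orange sprung pads in its bay; it must never run into an end stop. Do not touch the grey deck or the ground flywheel, and leave the red bin and the piston on the bench where they are. Finish with the carriage standing still at the mark and the hand lifted clear.

Things in the scene. Friction and masses are not known exactly. Their poses are not given: they have to be found in the camera images.
- carriage (a joint): Travel of the carriage along the track's +y (towards the mark), 0 to 0.46 m; it meets the end stops at 0 and 0.46 and starts at rest between 0.03 and 0.15. Level, nearly frictionless: nominal moving mass 3.5 kg (2.8 to 4.6), dry friction 0.03 N, drag 0.3 N per m/s, so it coasts a long way.
- bay (a point): Centre of the bay in the carriage's near side, open to the robot and above, where closed fingers reach in: 150 mm long along the track between the faces of the free orange pads. The point is at pad mid-height, 79 mm above the table, moves with the carriage and is in line with its pointer. Below it: aluminium bed top 63 mm lower, and a 22 mm wide rail, top 47 mm lower, 35 mm further from the robot.
- pad_fore (a joint): Compression in m (0 free, 0.028 fully in) of the orange sprung pad at the bay's +y end: push it towards +y to drive the carriage on. Spring 60 N/m, no preload, little damping (0.5 N per m/s), so the force on the carriage is about 60 times this value.
- pad_aft (a joint): The same for the orange sprung pad at the bay's -y end, 60 N/m, 0.028 m travel: hold fingers against it, towards -y, to brake the carriage.
- pad_fore_face (a point): Centre of the face (looking to -y) of the fore orange pad; face 90 mm wide across the track, 40 mm high, 79 mm above the table. The pad shows 30 mm out of its grey housing.
- pad_aft_face (a point): Centre of the face (looking to +y) of the aft orange pad, same size and height.
- carriage_pointer (a point): Tip of the yellow pointer (16 x 12 x 12 mm) on the carriage's far edge, midway along it, 65 mm above the table; it moves with the carriage.
- mark_tip (a point): Tip of the green arrow (12 mm wide) on the fixed green post (94 mm tall) beyond the far side of the track, 65 mm above the table. Its y axis is the way the carriage rolls. The carriage is at the mark when the yellow pointer is in line with it across the track, 10 mm away. The mark lies 50 to 160 mm of travel before the end stop.
- deck: Grey deck of the carriage, 330 mm along the track, with two grey pad housings (110 x 60 mm, tops 101 mm above the table) at its near corners and a freshly ground steel flywheel (152 mm across, hub top 83 mm above the table) fixed on it. Origin midway along, 34 mm above the table. Not to be touched.
- track: Aluminium bed 240 x 960 mm with two steel rails along its y axis and a red end stop with rubber buffers at either end; origin at table height 30 mm from the bed's long centre line, towards the robot, midway along. Its y axis is the direction in which the carriage rolls. Fixed, but placed anew each time (turned up to 0.12 rad).
- red_bin: Red plastic bin 150 x 80 x 60 mm on the table, a bystander; origin under its centre.
- piston: Aluminium piston, 84 mm across, 88 mm tall, standing, a bystander; origin under its centre.
Things that resemble listed ones, but are neither listed nor needed, are in the scene too. Of the things like the part that bears mark_tip, leave any that is blue or purple; of the rest the larger one is meant.

How it is judged:
By the outcome, as a careful person would: the job done as asked, in the order asked, and still so for the second after the job is handed in, with the robot touching nothing.
It also fails if it takes over 35 s, if anything falls off the work surface, if the arm or the gripper's body presses on something with over 40 N, if the wrist force passes 120 N, or if a joint passes its speed limit or range.

ROBOT

A 6-joint arm with a two-finger parallel gripper is mounted at the origin on the work surface. World frame = base frame: x ahead of the robot, y to its left, z up, the work surface at z = 0. Lengths are in m, angles in degrees, forces in N, time in s.
With the tool pointing down it reaches from about 0.325 to 0.775 m from the base axis. Payload 5.5 kg.
Tool frame: the origin (TCP) lies at the centre of the arm's flange, where the gripper is bolted on; the fingertips stand 182 mm ahead of it and the grasp point (between the pads) lies 163 mm ahead of it; z points along the fingers, y is the line along which they close (so a half turn about z gives the same grasp; the last joint's range is limited). The gripper opens to 88 mm and grips with 3 to 60 N. Pads are 20 mm wide; open, the fingers measure 115 mm over their backs; the gripper's body (75 mm by 178 mm) begins 61 mm behind the grasp point.
Start: joints at [-73.722, 5.22, 70.514, -0, 104.267, -3.249], TCP at [0.201, -0.566, 0.405] pointing down, gripper open.
Joint ranges: [-164.24, 164.24], [-49.07, 125.15], [9.68, 141.18], [-86.29, 266.29], [3.28, 154.24], [-151.56, 151.56]. Speed limits (degrees/s): [147.25, 147.25, 172.46, 180, 180, 180].

INTERFACE

Orientations are given as [roll, pitch, yaw] about the fixed x, y, z axes, in that order (R = Rz(yaw) Ry(pitch) Rx(roll)).
In Python, from station import r gives the robot as it stands. The module is installed in compiled form; this text tells all that it offers. Calls block until the motion is done:
- r.reach(position, orientation): joint-space move of the TCP to a pose.
- r.servo_line(position, rotation=None, speed=0.15): straight line of the TCP; rotation=None keeps the orientation; speed is the mean speed in m/s.
- r.move_joints(angles): joint-space move.
- r.let_go() and r.grab(squeeze=None): open the fingers fully, or close them until they stop; squeeze is the grip in N (None keeps the last).
- r.wait(seconds).
- r.inverse_kinematics(position, orientation): joint angles nearest the present ones, or None.
- r.sense(): the state.
- r.snapshot(name): name is "scene" or "top" or "wrist"; returns a dict with "frame" (400x640x3 uint8, red, green, blue), "fx", "fy", "cx", "cy" (pixels), "R" (3x3) and "t" (3): a world point X has camera coordinates R X + t. Camera axes: x right, y down, z forward; pixel columns grow to the right and rows downward; lengths in m; the calibration is good to about 2 mm. A picture is of the moment at which its call begins. There is no depth.
A pose or a line that the arm cannot do raises r.IKError and nothing moves.
- r.hand_in(): hands the job in; it is judged then, once.
The state is a dict: "clock": time; "joints": joint angles; "joint_vel": joint speeds; "joint_torque": joint torques, N m; "tcp_pos": TCP position; "orientation": TCP orientation; "contact_force": force on the tool from outside, world axes, zero at the start; "torque": the same for the moment, N m; "opening": finger opening in m; "gripper_force": force on a finger pad.
Only numpy, scipy, OpenCV 4.12 (cv2) and the standard library are available. Lean on these libraries where they do the work, as an engineer would, in place of code of your own. Each camera call takes 0.05 s, during which the arm holds its last target. There are 200 camera calls.

## Working session

There is one attempt and no reset: what is moved stays moved. The work goes in short steps, each a Python script; the robot and the scene stay as the last script left them, time stands still between calls to the robot, and variables do not carry over. Pictures are saved under pics/ and viewed, at most 10 in all, crops included, and the job is handed in when it is done.

```bash
mkdir -p pics; python3 - <<'E'
from station import r
import cv2,numpy as np,pickle
d={}
for n in("scene","top"):
    s=r.snapshot(n);d[n]=s;cv2.imwrite(f"pics/{n}0.png",s["frame"][:,:,::-1])
    print(n,s["fx"],s["cx"],s["cy"],np.round(s["R"],3).tolist(),np.round(s["t"],3))
pickle.dump(d,open("d.pkl","wb"));print(r.sense())
E
```

```text
scene 370.51734297204257 321.3306300083009 200.2382047279852 [[0.078, 0.997, 0.021], [0.703, -0.04, -0.71], [-0.707, 0.07, -0.704]] [-0.047 -0.343  1.311]
top 486.9166391280562 315.0041802267403 203.33067804271153 [[-0.006, -1.0, -0.013], [-0.996, 0.007, -0.086], [0.086, 0.013, -0.996]] [-0.009  0.532  1.228]
{'clock': 0.1, 'joints': array([-7.37244660e+01,  5.25679695e+00,  7.05750012e+01, -2.65425866e-04,
        1.04267704e+02, -3.24631587e+00]), 'joint_vel': array([-0.00803199, -0.07498902, -0.11285537, -0.00070774,  0.02828591,
       -0.03655247]), 'joint_torque': array([ 2.17189954e-03, -4.47857666e+01, -4.07569563e+01,  6.99752360e-02,
        2.84372288e-02, -1.08929346e-04]), 'tcp_pos': array([ 0.20053194, -0.56553976,  0.40364036]), 'orientation': array([-1.79900643e+02, -5.37774755e-03,  1.95217800e+01]), 'contact_force': array([0.90298802, 0.60036543, 0.13024531]), 'torque': array([-0.03546046, -0.017482  ,  0.06054264]), 'gripper_force': 0.0, 'opening': 0.08775445350028188}
```

View pics/scene0.png

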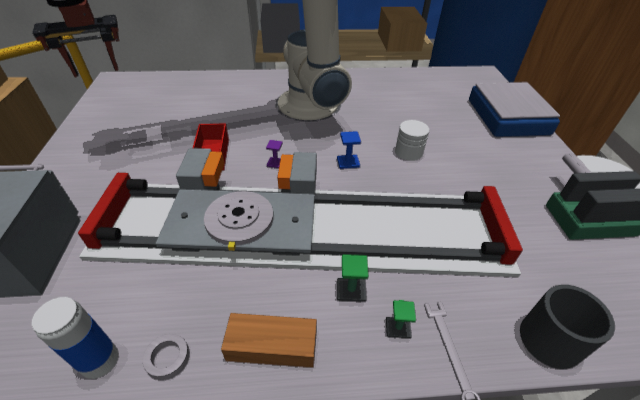

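View pics/top0.png

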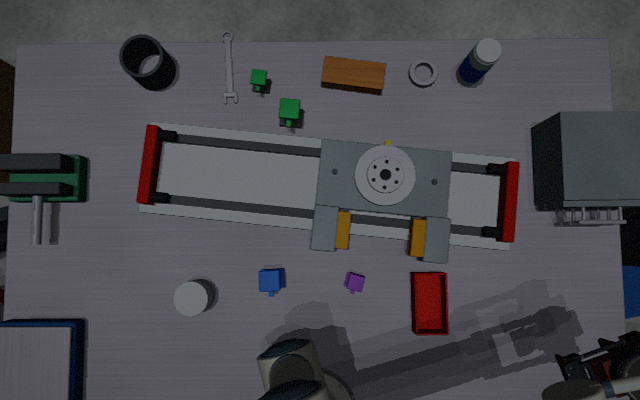

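Scene view: the carriage has its yellow pointer at (232,245). The larger green post is at (353,275), with a smaller green decoy at (402,318). Top view: pointer (388,142), green post (289,110) with its arrow at about (290,124), orange pads at (343,230) and (418,238), and the red bin at (430,302).

```bash
cat > h.py <<'E'
import cv2,numpy as np
def ray(s,px,z):
    R,t=np.array(s["R"]),np.array(s["t"]);C=-R.T@t
    px=np.atleast_2d(px).astype(float)
    d=np.c_[(px[:,0]-s["cx"])/s["fx"],(px[:,1]-s["cy"])/s["fy"],np.ones(len(px))]@R
    return (C+d*((z-C[2])/d[:,2])[:,None])[:,:2]
def blobs(s,lo,hi,amin=6):
    m=cv2.inRange(cv2.cvtColor(s["frame"],cv2.COLOR_RGB2HSV),lo,hi)
    n,l,st,c=cv2.connectedComponentsWithStats(m)
    return [(st[i],c[i],np.argwhere(l==i)[:,::-1]) for i in range(1,n) if st[i][4]>=amin]
Y=((24,150,110),(34,255,255));O=((8,150,110),(22,255,255));G=((50,120,40),(75,255,255));RD=((0,170,60),(4,255,255))
E
python3 - <<'E'
from h import *
import pickle
d=pickle.load(open("d.pkl","rb"))
for n in d:
    s=d[n];print(n,"cam",-np.array(s["R"]).T@np.array(s["t"]))
    for k,c in dict(Y=Y,O=O,G=G,R=RD).items():
        for st,ce,p in blobs(s,*c):print(k,st,ce.round(1),ray(s,ce,{'Y':.07,'O':.095,'G':.07,'R':.05}[k]).round(4))
s=d["top"]
red=[p for st,ce,p in blobs(s,*RD,200) if ce[1]<260 and 130<ce[0]<540]
P=ray(s,np.vstack(red),.07).astype(np.float32)
print("rect",cv2.minAreaRect(P))
a=s["frame"][90:250,270:460,::-1];b=d["scene"]["frame"][150:310,180:410,::-1]
cv2.imwrite("pics/c1.png",cv2.resize(a,None,fx=3.5,fy=3.5,interpolation=2))
cv2.imwrite("pics/c2.png",cv2.resize(b,None,fx=3.4,fy=3.4,interpolation=2))
E
```

```text
scene cam [ 1.1717248  -0.05803628  0.680089  ]
Y [228 242   7   6  35] [230.9 244.4] [[ 0.6778 -0.195 ]]
O [63 36  8  3 15] [65.9 36.7] [[-0.3775 -0.9255]]
O [  0  40  42  16 176] [19.  47.6] [[-0.2776 -1.052 ]]
O [201 151  21  25 309] [211.5 163.4] [[ 0.4392 -0.261 ]]
O [278 155  15  24 281] [285.1 166.2] [[ 0.4596 -0.0799]]
O [ 222  313   94   44 3334] [270.1 334.8] [[ 0.8911 -0.1081]]
G [553 193  12   9  29] [558. 197.] [[0.5802 0.5723]]
G [562 205   5   5   8] [564.  206.9] [[0.6131 0.5686]]
G [570 211   4   4   9] [571.4 212.7] [[0.6322 0.5758]]
G [571 216   7   5  13] [573.5 217.8] [[0.648  0.5717]]
G [591 223   4   3   6] [592.2 223.5] [[0.6674 0.6043]]
G [596 223  15  14  52] [603.5 229.5] [[0.686 0.619]]
G [610 222  30  14 145] [623.9 229.2] [[0.6878 0.6659]]
G [582 227  10   7  22] [586.  230.5] [[0.6865 0.5779]]
G [590 228   4   4   9] [591.8 229.4] [[0.6843 0.5928]]
G [576 231  10   6  23] [580.8 233.9] [[0.6951 0.5607]]
G [570 233   5   5   9] [572.7 235.2] [[0.6977 0.5404]]
G [587 234  10   4  14] [591.9 235.7] [[0.7016 0.582 ]]
G [342 254  26  29 620] [354.1 266.5] [[
[... 676 characters left out ...]
05 0.0532]]
G [ 34 174   5   3   7] [ 36.1 174.7] [[0.6044 0.6848]]
G [ 24 197   5   4   8] [ 25.9 199.1] [[0.5432 0.7079]]
G [ 57 197   4   3   6] [ 58.8 198.5] [[0.5441 0.6252]]
R [137 125  21  78 711] [146.6 163.6] [[0.6337 0.4148]]
R [503 161  16  81 765] [510.8 201. ] [[ 0.5315 -0.5026]]
R [ 414  273   34   60 1290] [428.3 299.8] [[ 0.2886 -0.2907]]
R [446 317   2   6   9] [446.7 319.6] [[ 0.2405 -0.3343]]
R [442 324   6  11  16] [446.1 330.4] [[ 0.2144 -0.3321]]
R [417 333   5   2   6] [419.3 333.8] [[ 0.2064 -0.2666]]
R [423 333  14   2  19] [429.5 333.4] [[ 0.2073 -0.2915]]
rect ((0.5805137157440186, -0.04364025592803955), (0.9342355728149414, 0.19773301482200623), 83.60010528564453)
```

View pics/c1.png

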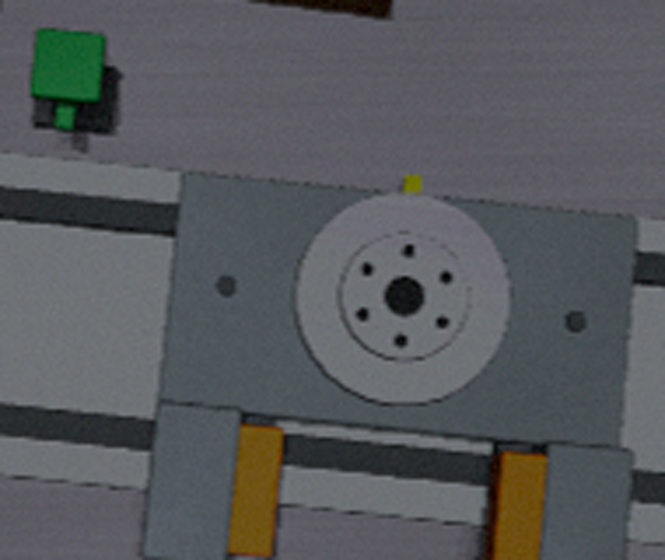

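View pics/c2.png

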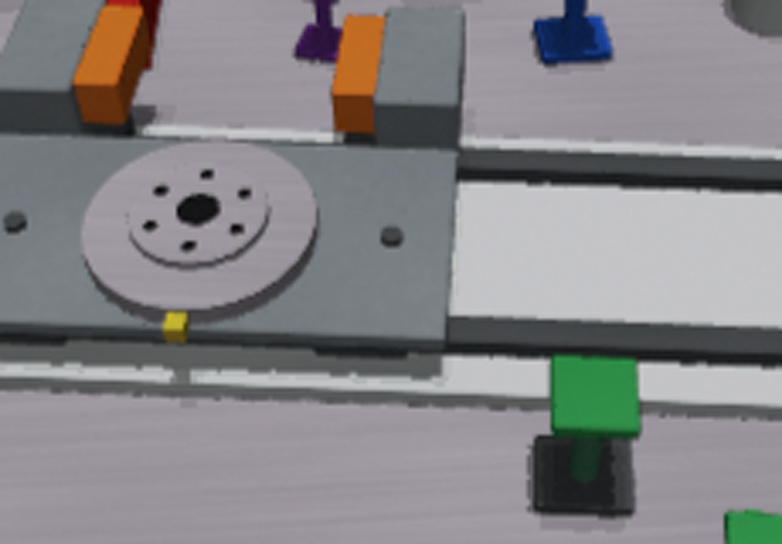

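The crops confirm the pointer, the pads and the arrow of the larger green post. The track is turned about 6.5°, and the carriage has about 0.252 m to go. Next I approach, enter the bay and give a gentle push.

```bash
cat >> h.py <<'E'
A=np.radians(83.55);u=np.array([np.cos(A),np.sin(A)]);n=np.array([u[1],-u[0]])
MARK=.1345;ORI=[180,0,83.55]
def hp(s,z=.249): return [*(s*u+.468*n),z]
def one(s,view):
    b=[x for x in blobs(s,*Y,8) if abs((ray(s,x[1],.07)[0]@n)-.697)<.03]
    if not b:return np.nan
    c=max(b,key=lambda x:x[0][4])[1].astype(int)
    x0,y0=c-7;w=s["frame"][y0:y0+15,x0:x0+15].astype(float)
    w=np.clip(np.minimum(w[...,0],w[...,1])-w[...,2]-25,0,None)
    yy,xx=np.mgrid[y0:y0+15,x0:x0+15]
    return ray(s,[(w*xx).sum()/w.sum(),(w*yy).sum()/w.sum()],.068)[0]@u
def pos(r):
    t=r.sense()["clock"];return t,one(r.snapshot("top"),0),one(r.snapshot("scene"),1)
def watch(r,k,dt):
    D=[]
    for i in range(k):
        D.append(pos(r));r.wait(dt)
    for d in D:print(np.round(d,4))
    D=np.array(D);p=np.polyfit(D[:,0],D[:,1:].mean(1)-0,1);print("v",p[0],"hand",r.sense()["tcp_pos"][:2]@u)
E
python3 - <<'E'
from h import *
from station import r
s0=-.1177+.03
r.grab(5)
print(pos(r))
r.reach(hp(s0,.34),ORI);print(r.sense()["clock"])
r.servo_line(hp(s0),speed=.12)
q=r.sense();print(q["clock"],q["tcp_pos"],q["orientation"],q["opening"])
r.servo_line(hp(s0+.08),speed=.03)
watch(r,5,.1)
E
```

```text
(1.4417, np.float64(-0.11726607549909465), np.float64(-0.11795859837685081))
3.3583
4.2667 [ 0.45542458 -0.13987506  0.24990065] [1.79921170e+02 1.98164173e-02 8.35418023e+01] 0.0006185820538974513
[ 7.0833e+00 -7.4000e-03 -3.2000e-03]
[7.2833 0.0092 0.0132]
[7.4833 0.0252 0.0291]
[7.6833 0.0407 0.0447]
[7.8833 0.0559 0.0597]
v 0.07889278335556238 hand -0.007613699818598323
```

```bash
cat > sim.py <<'E'
import numpy as np
prof={'mj':lambda x:x**3*(10-15*x+6*x*x),'cub':lambda x:x*x*(3-2*x),'lin':lambda x:x,
 'cos':lambda x:.5-.5*np.cos(np.pi*x)}
def sim(segs,s,v,m,h,p='mj',hw=.010,f=.03,c=.3,lag=0.,T=None,k=60.,d=.5):
    """segs: (target,speed) or ('w',t). returns s,v,max comp,min hand path"""
    dt=.002;H=[]
    for a,b in segs:
        if a=='w':H+= [h]*int(b/dt);continue
        N=max(1,int(abs(a-h)/b/dt));x=np.arange(1,N+1)/N
        H+=list(h+(a-h)*prof[p](x));h=a
    L=int(lag/dt);H=[H[0]]*L+H
    cm=[0,0];pc=[0,0];tr=[]
    for h in H:
        cf=max(0,h+hw-(s+.075));ca=max(0,(s-.075)-(h-hw))
        F=0
        if cf>0:F+=max(0,k*cf+d*(cf-pc[0])/dt)
        if ca>0:F-=max(0,k*ca+d*(ca-pc[1])/dt)
        pc=[cf,ca];cm=[max(cm[0],cf),max(cm[1],ca)]
        F-=c*v
        if abs(v)<f/m*dt and abs(F)<f:v=0
        else:v+=(F-(f*np.sign(v) if v else np.clip(F,-f,f)))/m*dt
        s+=v*dt;tr.append((s,v,h))
    return s,v,cm,np.array(tr)
E
python3 - <<'E'
from sim import *
for p in prof:
  for m in(2.8,3.4,4,4.6):
    for hw in (.010,.0135):
      s,v,cm,_=sim([(-.0077,.03),('w',.15)],-.1177,0,m,-.0877,p,hw);print(p,m,hw,round(s,4),round(v,4),np.round(cm,4))
E
```

```text
mj 2.8 0.01 -0.0034 0.0794 [0.012 0.   ]
mj 2.8 0.0135 0.0048 0.0809 [0.0122 0.    ]
mj 3.4 0.01 -0.0057 0.082 [0.0132 0.    ]
mj 3.4 0.0135 0.0028 0.084 [0.0134 0.    ]
mj 4 0.01 -0.0085 0.0833 [0.0141 0.    ]
mj 4 0.0135 0.0002 0.0856 [0.0144 0.    ]
mj 4.6 0.01 -0.0115 0.0838 [0.015 0.   ]
mj 4.6 0.0135 -0.0026 0.0864 [0.0153 0.    ]
cub 2.8 0.01 -0.0217 0.065 [0.0099 0.    ]
cub 2.8 0.0135 -0.015 0.065 [0.0099 0.    ]
cub 3.4 0.01 -0.0227 0.0683 [0.0108 0.    ]
cub 3.4 0.0135 -0.0156 0.0687 [0.0109 0.    ]
cub 4 0.01 -0.0243 0.0703 [0.0117 0.    ]
cub 4 0.0135 -0.0169 0.0711 [0.0118 0.    ]
cub 4.6 0.01 -0.0262 0.0715 [0.0124 0.    ]
cub 4.6 0.0135 -0.0186 0.0726 [0.0126 0.    ]
lin 2.8 0.01 -0.0502 0.042 [0.0068 0.    ]
lin 2.8 0.0135 -0.0454 0.0403 [0.0068 0.    ]
lin 3.4 0.01 -0.0498 0.0457 [0.0075 0.    ]
lin 3.4 0.0135 -0.0446 0.0442 [0.0075 0.    ]
lin 4 0.01 -0.05 0.0483 [0.0081 0.    ]
lin 4 0.0135 -0.0445 0.047 [0.0081 0.    ]
lin 4.6 0.01 -0.0506 0.0502 [0.0086 0.    ]
lin 4.6 0.0135 -0.0448 0.0491 [0.0086 0.    ]
cos 2.8 0.01 -0.0182 0.0677 [0.0103 0.    ]
cos 2.8 0.0135 -0.0112 0.0681 [0.0104 0.    ]
cos 3.4 0.01 -0.0195 0.0709 [0.0113 0.    ]
cos 3.4 0.0135 -0.0121 0.0717 [0.0114 0.    ]
cos 4 0.01 -0.0214 0.0727 [0.0121 0.    ]
cos 4 0.0135 -0.0137 0.0739 [0.0123 0.    ]
cos 4.6 0.01 -0.0235 0.0738 [0.0129 0.    ]
cos 4.6 0.0135 -0.0156 0.0752 [0.0131 0.    ]
```

```bash
python3 - <<'E'
from sim import *
import itertools
R=[]
for h1,tw,L,V in itertools.product((.015,.025,.035,.045),(.0,.2,.4),(.02,.03,.04,.05,.065),(.015,.02,.025,.03,.04)):
    E=[]
    for m,lag in((3.4,.05),(3.8,.1),(4.2,.05)):
        s,v,cm,_=sim([(h1,.12),('w',.12+tw),(h1+L,V),('w',.15)],.071,.075,m,-.0077,lag=lag)
        E.append((s-.1345,v,cm[1]))
    E=np.array(E);R.append((np.abs(E[:,0]+np.sign(E[:,1])*E[:,1]**2/.02).max()+.3*np.abs(E[:,1]).max(),h1,tw,L,V,E.round(4).tolist()))
for x in sorted(R,key=lambda x:x[0])[:8]:print(x)
E
```

```text
(np.float64(0.049546203552735896), 0.025, 0.0, 0.03, 0.015, [[-0.0308, 0.0, 0.0181], [-0.0495, 0.0, 0.0204], [-0.0382, 0.0, 0.0184]])
(np.float64(0.049546203552735896), 0.025, 0.0, 0.04, 0.015, [[-0.0368, 0.0, 0.0181], [-0.0495, 0.0, 0.0204], [-0.043, 0.0, 0.0184]])
(np.float64(0.049546203552735896), 0.025, 0.0, 0.04, 0.02, [[-0.0304, 0.0, 0.0181], [-0.0495, 0.0, 0.0204], [-0.0369, 0.0, 0.0184]])
(np.float64(0.049546203552735896), 0.025, 0.0, 0.05, 0.015, [[-0.0397, 0.0, 0.0181], [-0.0495, 0.0, 0.0204], [-0.0483, 0.0, 0.0184]])
(np.float64(0.049546203552735896), 0.025, 0.0, 0.05, 0.02, [[-0.0316, 0.0, 0.0181], [-0.0495, 0.0, 0.0204], [-0.0386, 0.0, 0.0184]])
(np.float64(0.049546203552735896), 0.025, 0.0, 0.05, 0.025, [[-0.0304, 0.0, 0.0181], [-0.0495, 0.0, 0.0204], [-0.0357, 0.0, 0.0184]])
(np.float64(0.049546203552735896), 0.025, 0.0, 0.065, 0.02, [[-0.0372, 0.0, 0.0181], [-0.0495, 0.0, 0.0204], [-0.0434, 0.0, 0.0184]])
(np.float64(0.049546203552735896), 0.025, 0.0, 0.065, 0.025, [[-0.0304, 0.0, 0.0181], [-0.0495, 0.0, 0.0204], [-0.0376, 0.0, 0.0184]])
```

```bash
python3 - <<'E'
from sim import *
import itertools
for m in(3.4,3.8,4.2):
    s,v,cm,_=sim([('w',.2)],.0559,.0755,m,-.0077);print(m,s,v,cm)
R=[]
for L1,V1,L2,V2 in itertools.product((.02,.03,.04,.05,.06,.07,.08),(.03,.05,.08,.12,.2),(.0,.03,.05),(.02,.04)):
    E=[]
    for m,lag in((3.4,.03),(3.8,.06),(4.2,.03)):
        sg=[('w',.2),(-.0077+L1,V1),('w',.12)]
        if L2:sg+=[(-.0077+L1+L2,V2),('w',.12)]
        elif V2==.04:continue
        s,v,cm,_=sim(sg,.0559,.0755,m,-.0077,lag=lag)
        E.append((s-.1345,v,cm[1]))
    if E:
        E=np.array(E);R.append((np.abs(E[:,0]+np.sign(E[:,1])*E[:,1]**2/.02).max()+.3*np.abs(E[:,1]).max()+10*max(0,E[:,2].max()-.022),L1,V1,L2,V2,E.round(4).tolist()))
for x in sorted(R,key=lambda x:x[0])[:12]:print(x)
E
```

```text
3.4 0.0692643535928428 0.05065322033445804 [0, np.float64(0.011863047152173893)]
3.8 0.06943927414359262 0.053092120682604445 [0, np.float64(0.012033089902227408)]
4.2 0.06958218779266956 0.055096001338756716 [0, np.float64(0.012171995789992042)]
(np.float64(0.02769889431822107), 0.03, 0.2, 0.03, 0.02, [[-0.0228, 0.0117, 0.0137], [-0.0271, 0.0098, 0.0151], [-0.026, 0.0059, 0.0142]])
(np.float64(0.029390716405563393), 0.02, 0.2, 0.0, 0.02, [[-0.0563, 0.0321, 0.0135], [-0.0557, 0.0275, 0.015], [-0.0544, 0.0378, 0.014]])
(np.float64(0.029722994997486707), 0.03, 0.2, 0.05, 0.04, [[-0.026, 0.0142, 0.0137], [-0.0299, 0.012, 0.0151], [-0.012, 0.0236, 0.0142]])
(np.float64(0.030873733296960783), 0.04, 0.2, 0.05, 0.02, [[-0.0219, 0.0, 0.0138], [-0.0276, 0.0, 0.0152], [0.006, 0.011, 0.0143]])
(np.float64(0.03178499152316538), 0.03, 0.2, 0.03, 0.04, [[-0.0344, 0.0194, 0.0137], [-0.037, 0.0165, 0.0151], [-0.0249, 0.0282, 0.0142]])
(np.float64(0.033895054420492156), 0.04, 0.2, 0.03, 0.02, [[-0.0264, 0.0092, 0.0138], [-0.0308, 0.0074, 0.0152], [-0.009, 0.0192, 0.0143]])
(np.float64(0.034839879513612976), 0.04, 0.2, 0.05, 0.04, [[-0.029, 0.0116, 0.0138], [-0.033, 0.0095, 0.0152], [-0.0141, 0.0214, 0.0143]])
(np.float64(0.035057269407138804), 0.03, 0.2, 0.0, 0.02, [[-0.0553, 0.0289, 0.0137], [-0.0549, 0.0248, 0.0151], [-0.0529, 0.0364, 0.0142]])
(np.float64(0.03635509122010576), 0.05, 0.2, 0.05, 0.02, [[-0.0284, 0.0, 0.0139], [-0.0338, 0.0, 0.0153], [0.0004, 0.0087, 0.0145]])
(np.float64(0.03684367947065449), 0.04, 0.2, 0.03, 0.04, [[-0.0361, 0.0167, 0.0138], [-0.0388, 0.0139, 0.0152], [-0.0259, 0.0258, 0.0143]])
(np.float64(0.038219500332730305), 0.03, 0.2, 0.05, 0.02, [[-0.0319, 0.0, 0.0137], [-0.0252, 0.0, 0.0151], [-0.0382, 0.0, 0.0142]])
(np.float64(0.03901622879449471), 0.05, 0.2, 0.03, 0.02, [[-0.0306, 0.0065, 0.0139], [-0.0351, 0.0047, 0.0153], [-0.0123, 0.0167, 0.0145]])
```

```bash
python3 - <<'E'
from h import *
from station import r
r.servo_line(hp(.047),speed=.25)
watch(r,4,.0)
print(r.sense()["clock"])
E
```

```text
[8.45   0.0838 0.0859]
[8.55   0.0874 0.0895]
[8.65   0.0913 0.0933]
[8.75   0.0949 0.0968]
v 0.03679590531475305 hand 0.04648047177462024
8.85
```

```bash
python3 - <<'E'
from sim import *
import itertools
R=[]
for h1,L2,V2 in itertools.product(np.arange(.047,.0751,.004),(.015,.02,.03,.04,.06),(.005,.0075,.01,.0125,.015,.02,.03)):
    E=[]
    for m,lag,f in((3.4,.03,.03),(3.8,.06,.03),(4.2,.06,.03),(3.8,.06,.024),(3.8,.06,.036)):
        sg=([(h1,.06),('w',.12)] if h1>.048 else [])+[(h1+L2,V2),('w',.12)]
        s,v,cm,tr=sim(sg,.0985,.0355,m,.0465,lag=lag,f=f)
        rel=max(0,(s-.065)-(h1+L2)) # still compressed
        E.append((s-.1345,v,rel))
    E=np.array(E);R.append((np.abs(E[:,0]+np.sign(E[:,1])*E[:,1]**2/.02).max()+.1*np.abs(E[:,1]).max()+E[:,2].max(),h1,L2,V2,E[:,:2].round(4).tolist()))
for x in sorted(R,key=lambda x:x[0])[:8]:print(x)
E
```

```text
(np.float64(0.0011738456672024111), np.float64(0.05900000000000001), 0.015, 0.0075, [[-0.0005, 0.0], [-0.001, 0.0], [-0.0007, 0.0], [-0.0012, 0.0], [-0.0008, 0.0]])
(np.float64(0.0019790255019492553), np.float64(0.05900000000000001), 0.04, 0.0125, [[-0.0014, 0.0], [-0.0019, 0.0], [-0.0014, 0.0], [-0.002, 0.0], [-0.0018, 0.0]])
(np.float64(0.0020158638027772957), np.float64(0.05500000000000001), 0.06, 0.02, [[0.002, 0.0], [-0.0008, 0.0], [-0.0002, 0.0], [-0.0012, 0.0], [-0.0003, 0.0]])
(np.float64(0.002302925922639504), np.float64(0.06300000000000001), 0.02, 0.0075, [[0.0023, 0.0], [0.002, 0.0], [0.0021, 0.0], [0.0013, 0.0], [0.0021, 0.0]])
(np.float64(0.0023507387761608385), np.float64(0.051000000000000004), 0.02, 0.0125, [[0.0007, 0.0048], [-0.0015, 0.0028], [-0.0009, 0.0033], [-0.0015, 0.0032], [-0.0014, 0.0024]])
(np.float64(0.002632786769246889), np.float64(0.05500000000000001), 0.015, 0.01, [[0.0015, -0.0011], [0.0013, 0.0004], [0.0011, 0.0001], [0.001, 0.0015], [0.0015, -0.0002]])
(np.float64(0.00277329825654693), np.float64(0.06300000000000001), 0.04, 0.01, [[0.0004, 0.0], [-0.0005, 0.0], [-0.001, 0.0], [-0.0028, 0.0], [0.0004, 0.0]])
(np.float64(0.003512344532898448), np.float64(0.05900000000000001), 0.03, 0.01, [[-0.0025, 0.0], [-0.0027, 0.0], [-0.0025, 0.0], [-0.0035, 0.0], [-0.0026, 0.0]])
```

```bash
python3 - <<'E'
from h import *
from station import r
r.servo_line(hp(.059),speed=.06)
r.servo_line(hp(.099),speed=.0125)
watch(r,5,.15)
print(r.sense()["clock"])
q=r.snapshot("top");cv2.imwrite("pics/c3.png",cv2.resize(q["frame"][90:250,200:400,::-1],None,fx=3.5,fy=3.5,interpolation=2))
E
```

```text
[12.55    0.1316  0.132 ]
[12.8     0.1316  0.132 ]
[13.05    0.1315  0.132 ]
[13.3     0.1316  0.132 ]
[13.55    0.1316  0.132 ]
v 2.17470950033295e-05 hand 0.0989944980798472
13.8
```

View pics/c3.png

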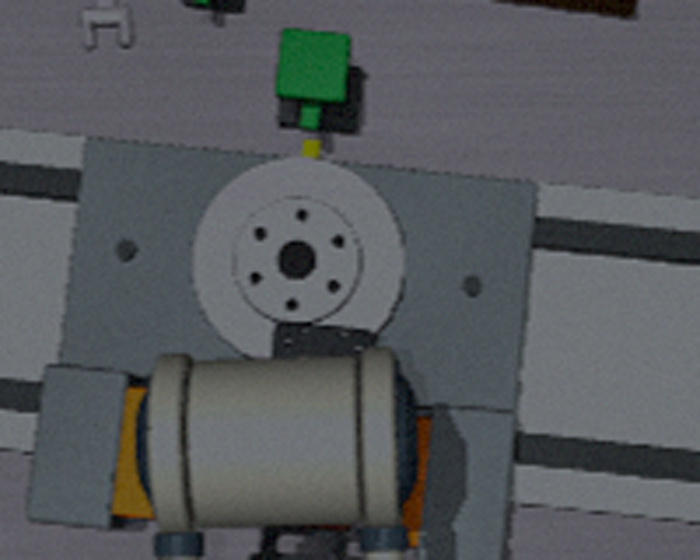

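The carriage is at rest. The pointer at crop (311,148) stands nearly opposite the arrow at (311,117), perhaps 2–3 mm short. I'll measure that more finely before deciding on a nudge.

```bash
python3 - <<'E'
from h import *
from station import r
M=[]
for i in range(4):
    s=r.snapshot("top");w=s["frame"].astype(float)[118:129,281:297]
    g=np.clip(w[...,1]-np.maximum(w[...,0],w[...,2])-15,0,None)
    yy,xx=np.mgrid[118:129,281:297]
    # per-row column centre along the arrow
    rows=[(y+118,round((g[y]*xx[y]).sum()/g[y].sum(),2),int(g[y].sum())) for y in range(11) if g[y].sum()>60]
    m=(yy>=119)&(yy<=125);g=g*m
    M.append((ray(s,[(g*xx).sum()/g.sum(),(g*yy).sum()/g.sum()],.068)[0]@u,one(s,0)))
print(rows);print(np.round(M,4))
f=s["frame"];p=[c for c in blobs(s,*G,150) if abs(c[1][0]-289)<8][0]
print("post top s",ray(s,cv2.minAreaRect(p[2].astype(np.float32))[0],.094)@u)
s=r.snapshot("scene");p=[c for c in blobs(s,*G,300) if abs(c[1][0]-354)<8][0];print("scene blob",p[0],"pointer",[b[1] for b in blobs(s,*Y,8)])
r0=cv2.resize(s["frame"][215:305,320:390,::-1],None,fx=6,fy=6,interpolation=2);cv2.imwrite("pics/c4.png",r0)
E
```

```text
[(118, np.float64(292.44), 203), (120, np.float64(288.35), 113), (121, np.float64(288.3), 185), (122, np.float64(288.2), 162), (123, np.float64(288.09), 165), (124, np.float64(287.97), 178), (125, np.float64(287.75), 189), (126, np.float64(288.44), 78)]
[[0.1351 0.1316]
 [0.1351 0.1316]
 [0.1351 0.1316]
 [0.1352 0.1315]]
post top s [0.1340839]
scene blob [342 254  26  29 615] pointer [array([351.22222222, 248.96296296])]
```

View pics/c4.png

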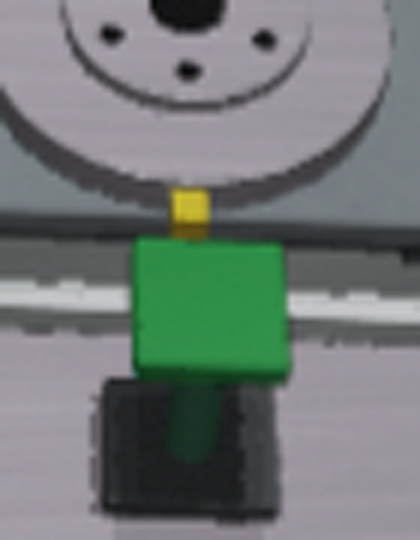

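The pointer is about 3 mm short of the mark, by both the arrow and the post centre. I'll plan a robust small nudge on the fore pad.

```bash
python3 - <<'E'
from sim import *
import itertools
R=[];s0=.1318
for h0,e,V in itertools.product((.175,.185,.190),np.arange(.1955,.2025,.0005),(.003,.004,.006,.008,.01)):
    if (e-h0)/V>6: continue
    E=[]
    for m,hw,f in((3.8,.010,.03),(3.8,.0107,.03),(3.8,.0093,.03),(3.4,.010,.036),(4.2,.010,.024)):
        s,v,cm,tr=sim([(h0,.08),('w',.12),(e,V),('w',.12),(.15,.1),('w',1.5)],s0,0,m,.099,lag=.06,hw=hw,f=f)
        E.append((s-s0-.003,v))
    E=np.array(E);R.append((np.abs(E[:,0]).max()+np.abs(E[:,1]).max(),h0,e,V,E.round(4).tolist()))
for x in sorted(R,key=lambda x:x[0])[:6]:print(x)
E
```

```text
(np.float64(0.001310138770314326), 0.185, np.float64(0.199), 0.003, [[-0.0001, 0.0], [0.0011, 0.0], [-0.0013, 0.0], [-0.0005, 0.0], [0.0004, 0.0]])
(np.float64(0.0018270111834377293), 0.19, np.float64(0.199), 0.003, [[0.0003, 0.0], [0.0018, 0.0], [-0.0012, 0.0], [-0.0002, 0.0], [0.001, 0.0]])
(np.float64(0.0018687169234347127), 0.185, np.float64(0.1995), 0.003, [[0.0007, 0.0], [0.0019, 0.0], [-0.0005, 0.0], [0.0002, 0.0], [0.0014, 0.0]])
(np.float64(0.0019969763454341675), 0.185, np.float64(0.199), 0.004, [[0.0004, 0.0], [0.002, 0.0], [-0.0012, 0.0], [-0.0001, 0.0], [0.001, 0.0]])
(np.float64(0.0021219312131416897), 0.185, np.float64(0.1985), 0.003, [[-0.001, 0.0], [0.0003, 0.0], [-0.0021, 0.0], [-0.0012, 0.0], [-0.0006, 0.0]])
(np.float64(0.0021270211472977614), 0.175, np.float64(0.1985), 0.004, [[-0.001, 0.0], [0.0002, 0.0], [-0.0021, 0.0], [-0.0012, 0.0], [-0.0006, 0.0]])
```

```bash
python3 - <<'E'
from h import *
from station import r
r.servo_line(hp(.185),speed=.08)
r.servo_line(hp(.199),speed=.003)
r.servo_line(hp(.137),speed=.1)
watch(r,3,.15)
print(r.sense()["clock"])
E
```

```text
[20.9083  0.137   0.1374]
[21.1583  0.1369  0.1374]
[21.4083  0.137   0.1374]
v -3.0360935658769265e-05 hand 0.1369924281090648
21.6583
```

The pointer is now within about 2 mm of the mark and at rest. A further nudge would carry as much uncertainty as it would gain, so I lift clear.

```bash
python3 - <<'E'
from h import *
from station import r
r.servo_line(hp(.137,.42),speed=.12)
watch(r,3,.15)
q=r.snapshot("top");cv2.imwrite("pics/c5.png",cv2.resize(q["frame"][90:250,200:400,::-1],None,fx=3.5,fy=3.5,interpolation=2))
print(r.sense()["clock"],r.sense()["contact_force"])
E
```

```text
[23.2333  0.137   0.1374]
[23.4833  0.137   0.1374]
[23.7333  0.1369  0.1374]
v -6.78468956543199e-05 hand 0.13699647506394852
24.0333 [-0.24187214 -0.34359261 -0.2231643 ]
```

View pics/c5.png

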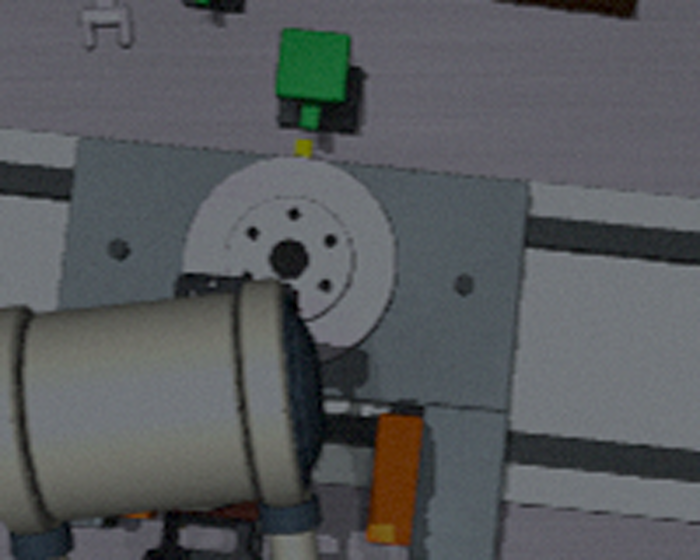

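The hand is up. The pointer at (304,148) is in line with the arrow at (311,117) across the track to about 2 mm, and the carriage is still.

```bash
python3 -c "
from station import r
print(r.hand_in())"
```

```text
the job is handed in; nothing more can be done
None
```

I handed the job in at about 24 s with the carriage standing still, its pointer about 2 mm past the green arrow by my camera measurement, and the hand lifted clear; the judging result was not shown.

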